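# Dose the syrup and open the safety-capped flavouring

## Task

Start a batch of mint filling: press the head of the syrup pump right down to its stop, so that it doses into the bowl, and let it come up again; then push down the safety cap of the square bottle strapped in the steel cradle, twist it anticlockwise until it is free and lift it straight off. Finish while still holding the cap in the gripper, level and about 5 cm clear above the open neck, and leave everything else on the bench where it stands.

Things in the scene. Friction and masses are not known exactly. Their poses are not given: they have to be found in the camera images.
- pump_head (a joint): Sprung black head of the syrup pump, on a round cream-coloured bottle (86 mm wide, fixed to the bench). 0 m = fully up, grows as it is pressed straight down, 0.022 m = its stop. The spring takes about 4 N to start and 10 N at the stop, and lifts the head again when it is let go.
- pump_top (a point): Centre of the pump head's flat round top, 38 mm across, 246 mm above the bench when up; it moves down with the head. Axes as the pump's: a spout 11 mm thick runs from the head 86 mm along the local -x, over the bowl. The collar below the head is 44 mm wide.
- flask: Square off-white bottle, 92 mm wide, fixed upright in a steel cradle (base plate 124 mm square): it neither turns nor lifts. Origin at the centre of the cradle's underside on the bench, z up. Shoulder: a flat of 60 mm diameter at 150 mm height. On it the neck, 32 mm wide (42 mm over its three hooks), rim at 174 mm, under the cap.
- flask_rim (a point): Centre of the rim of the square bottle's neck, 174 mm above the bench; axes as flask. Hidden in the cap until it is off.
- cap: Loose round black ribbed push-and-turn cap of the square bottle, 52 mm wide, 32 mm high, 45 g. Origin at the centre of its lower edge, z up; at the start its axes agree with flask and its edge is 156 mm above the bench, 6 mm above the shoulder. It cannot turn or lift until pushed down 3.5 mm or more; after 6 mm its edge rests on the shoulder. Its spring gives 3 N at rest, 9 N fully down.
- cap_top (a point): Centre of the cap's top face, 32 mm above the cap's origin; 188 mm above the bench at the start. Kept pushed down, the cap turns anticlockwise seen from above: past about 37 degrees its three inner lugs are clear of the neck's hooks, at 60 degrees they are midway in the gaps (best for lifting straight up), near 83 degrees they meet the next stops.
- bowl: Steel mixing bowl, 112 mm wide and 55 mm high, loose, on a black kitchen scale (18 mm high, fixed) under the pump's spout; bystander. Origin under its foot.
- vanilla: Round amber bottle with a plain black screw cap, 54 mm wide, 150 mm high, standing loose near the middle; bystander. Origin under its foot.
- nibs: Brown jar with a black lid, 72 mm wide, 90 mm high, loose, at the left; bystander. Origin under its foot.
- spatula: Spatula, 260 mm long, lying loose at the right; bystander.
- brush: Pastry brush, 200 mm long, lying loose at the left; bystander.

How it is judged (in metres and radians):
On the way, in this order (a step that is already met when the one before it is completed fails the run):
1. the pump head is pressed down to its stop (value of joint pump_head above 0.02 m), for 0.1 s.
2. the safety cap is pushed down on the neck (z of cap in the frame of flask below 0.1527 m and horizontal distance between cap and flask_rim below 0.006 m), for 0.1 s.
3. the cap is twisted free while it is still on the neck (angle between the x axis of cap and the x axis of flask, either way round above 0.5 rad and z of cap in the frame of flask below 0.168 m and horizontal distance between cap and flask_rim below 0.008 m), for 0.05 s.
At the end, for the whole second after the job is handed in: Cap held in the fingers (over 1 N), still, level within 15 degrees, its lower edge 20 to 110 mm above the rim and centred within 30 mm over it, clear of the bottle; pump head up again (within 3 mm); bystanders not moved over 30 mm (z of cap in the frame of flask_rim between 0.02 and 0.11 m and horizontal distance between cap and flask_rim below 0.03 m and angle between cap's own z axis and vertical below 0.26 rad and linear speed of cap below 0.03 m/s and contact force between the fingers and cap above 1 N and contact force between cap and flask below 0.1 N and value of joint pump_head below 0.003 m); the arm keeps its last pose, push and grip.
It fails at once if a bystander is pushed away by more than 30 mm (distance of any of bowl, vanilla, nibs, spatula, brush from where it was at the start of the episode above 0.03 m).
It also fails if it takes over 48 s, if anything falls off the work surface, if the arm or the gripper's body presses on something with over 40 N, if the wrist force passes 120 N, or if a joint passes its speed limit or range.

## Robot

A 6-joint arm with a two-finger parallel gripper is mounted at the origin on the work surface. World frame = base frame: x ahead of the robot, y to its left, z up, the work surface at z = 0. Lengths are in mm, angles in rad, forces in N, time in s.
With the tool pointing down it reaches from about 300 to 775 mm from the base axis. Payload 14.6 kg.
Tool frame: the origin (TCP) lies at the centre of the arm's flange, where the gripper is bolted on; the fingertips stand 199 mm ahead of it and the grasp point (between the pads) lies bot.hold_point_z ahead of it (bot.hold_point_z is the distance from the TCP to the grasp point, in mm); z points along the fingers, y is the line along which they close (so a half turn about z gives the same grasp; the last joint's range is limited). The gripper opens to 94 mm and grips with 3 to 60 N. Pads are 16 mm wide; open, the fingers measure 119 mm over their backs; the gripper's body (75 mm by 177 mm) begins 78 mm behind the grasp point.
Start: joints at [1.275, 0.3, 1.521, -0, 1.321, -0.067], TCP at [124.743, 535.658, 404.646] pointing down, gripper open.
Joint ranges: [-3.03, 3.03], [-0.79, 2.21], [0.23, 2.52], [-1.04, 4.18], [0, 3.07], [-2.55, 2.55]. Speed limits (rad/s): [2.22, 2.22, 2.57, 3.14, 3.14, 3.14].

## Interface

Orientations are given as a unit quaternion [x, y, z, w].
In Python, from cell import bot, fingers, kin, sense, eyes, sign_off gives the robot as it stands. Calls block until the motion is done:
- bot.move_to(position, orientation): joint-space move of the TCP to a pose.
- bot.move_l(position, orientation=None, velocity=150, f_stop=None): straight line of the TCP; orientation=None keeps the orientation; velocity is the mean speed in mm/s. With f_stop (N) it stops when the force on the tool has changed by that much, and returns True; else False.
- bot.goto_joints(angles): joint-space move.
- fingers.move_gripper(opening): finger opening in mm; the grip force is fixed at half the most; returns when the fingers have stopped.
- bot.hold(seconds).
- kin.ik(position, orientation): joint angles nearest the present ones, or None.
- sense(): the state.
- eyes.camera(name): name is "side" or "top" or "wrist"; returns a dict with "frame" (400x640x3 uint8, red, green, blue), "depth" (400x640 float32, mm along the optical axis (not along the pixel's ray), 0 where there is no reading), "fovy" (degrees; the focal length in pixels is half the picture's height over the tangent of half this angle, whatever the lens; pixels are square), "cx", "cy" (the principal point, pixels), "eye" and "orientation" of the camera in the world. Camera axes: x right, y down, z forward; pixel columns grow to the right and rows downward; lengths in mm; the calibration is good to about 2 mm. A picture is of the moment at which its call begins.
A pose or a line that the arm cannot do raises bot.PlanningError and nothing moves.
- sign_off(): hands the job in; it is judged then, once.
Trained networks look in a picture, given as the dict that the camera call returned (one of the last four; its "shot" number tells which), for a name from the list of things; names that differ only in an ending like _2 or _b are one class to them, and where a whole thing is asked for, a point or a joint stands for the part that bears it (a point fixed in the world has none). Each returns a list of dicts, best first, with "score" (0 to 1); they miss things now and then, are a little off and sometimes report something else, mostly with a low value. They report only what shows in the picture. A call takes as long as a camera call.
- eyes.look_for(picture, query): "box" ([left, top, right, bottom] in pixels, round what is visible of it).
- eyes.place_of(picture, query): "centre" ([row, column] in pixels: a listed point, or the origin of a listed thing).
The state is a dict: "time_s": time; "q": joint angles; "qd": joint speeds; "tau": joint torques, N m; "position": TCP position; "ee_rot": TCP orientation; "ft_force": force on the tool from outside, world axes, zero at the start; "moment": the same for the moment, N m; "finger_gap": finger opening in mm; "grasp_force": force on a finger pad.
Only numpy, scipy, OpenCV 4.12 (cv2) and the standard library are available. Lean on these libraries where they do the work, as an engineer would, in place of code of your own. Each camera call takes 0.05 s, during which the arm holds its last target. There are 200 camera calls.

## Working session

There is one attempt and no reset: what is moved stays moved. The work goes in short steps, each a Python script; the robot and the scene stay as the last script left them, time stands still between calls to the robot, and variables do not carry over. Pictures are saved under pics/ and viewed, at most 10 in all, crops included, and the job is handed in when it is done.

```bash
mkdir -p pics
cat > h.py <<'E'
import numpy as np, cv2
from scipy.spatial.transform import Rotation as R
from cell import bot, fingers, kin, sense, eyes, sign_off
def ray(p,row,col):
    f=200/np.tan(np.radians(p["fovy"])/2)
    d=np.array([(col-p["cx"])/f,(row-p["cy"])/f,1.])
    return R.from_quat(p["orientation"]).apply(d)
def at_z(p,row,col,z):
    d=ray(p,row,col); e=np.array(p["eye"]); return e+d*(z-e[2])/d[2]
def at_depth(p,row,col):
    return np.array(p["eye"])+ray(p,row,col)*p["depth"][int(round(row)),int(round(col))]
E
python3 - <<'E'
from h import *
s=sense(); print(s["time_s"],s["ee_rot"],bot.hold_point_z)
ims=[]
for n in("top","side"):
    p=eyes.camera(n); print(n,p["fovy"],p["eye"],p["orientation"])
    cv2.imwrite(f"pics/{n}.png",p["frame"][:,:,::-1])
    for q,z in(("pump_top",246),("cap_top",188),("flask",0),("vanilla",0),("bowl",18),("nibs",0)):
        r=eyes.place_of(p,q)[:2]
        for a in r: print(q,round(a["score"],2),np.round(a["centre"]),at_z(p,*a["centre"],z).round(1),at_depth(p,*a["centre"]).round(1))
E
```

```text
0.0 [ 1.14166892e-01  9.93461408e-01 -5.83534555e-04 -1.04299066e-04] 180.4
top 46.54230163346553 [ 200.23011694   16.26971362 1489.64736399] [-0.67631815  0.72782603 -0.08123313  0.07914677]
pump_top 0.66 [153. 375.] [ 597.2 -183.4  246. ] [ 596.7 -183.1  247.6]
pump_top 0.2 [219. 460.] [ 393.6 -391.9  246. ] [ 429.7 -467.9   14.4]
cap_top 0.68 [174. 245.] [578.7 191.1 188. ] [577.  190.3 193.8]
flask 0.7 [188. 252.] [586.  194.4   0. ] [549.5 177.6 140.8]
vanilla 0.55 [170. 306.] [632.1  13.7   0. ] [603.3  13.9  99.5]
bowl 0.98 [206. 379.] [ 487.8 -214.4   18. ] [ 487.9 -214.5   17.5]
nibs 0.81 [208. 186.] [531.9 412.3   0. ] [512.3 388.9  88. ]
side 50.0083221710675 [ 386.95129621 1078.64252484 1112.87558062] [-0.06077984  0.90632097 -0.41786896  0.01654224]
pump_top 0.65 [149. 299.] [ 600.9 -193.3  246. ] [ 6.615e+02 -5.540e+02  2.000e-01]
cap_top 0.49 [235. 284.] [586.  185.6 188. ] [586.2 184.9 187.3]
cap_top 0.34 [150. 300.] [ 610.4 -270.2  188. ] [ 657.  -551.8   -5.1]
flask 0.94 [276. 287.] [582.6 188.6   0. ] [569.6 247.9  74.1]
flask 0.57 [166. 344.] [ 447.5 -456.1    0. ] [ 447.5 -457.3   -0.9]
vanilla 0.88 [240. 282.] [630.4  29.5   0. ] [589.4 206.2 187.4]
vanilla 0.43 [246. 289.] [601.4  55.4   0. ] [568.4 212.5 170.9]
bowl 0.75 [202. 328.] [ 489.9 -181.    18. ] [ 489.  -170.2   27.4]
bowl 0.27 [236. 286.] [614.2  25.8  18. ] [578.7 190.2 189. ]
nibs 0.7 [336. 292.] [528.  404.3   0. ] [520.3 441.   60.5]
```

View pics/top.png

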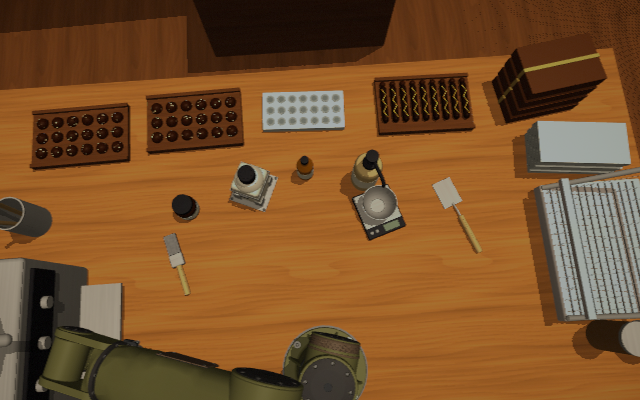

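View pics/side.png

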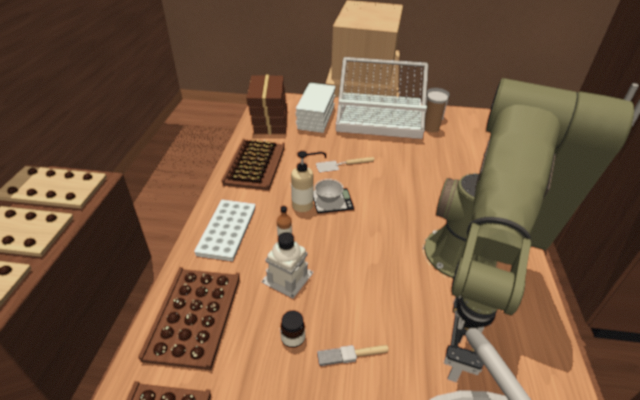

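The top and side views agree: cap at about (580,190), pixel (246,174) in the top view, and pump head at about (598,-186), pixel (372,156). I'll refine both with wrist depth.

```bash
cat >> h.py <<'E'
def down(yaw): return (R.from_euler('z',yaw)*R.from_euler('x',np.pi)).as_quat()
def cloud(p):
    v,u=np.mgrid[0:400,0:640]; f=200/np.tan(np.radians(p["fovy"])/2)
    d=p["depth"].astype(float); c=np.stack([(u-p["cx"])/f*d,(v-p["cy"])/f*d,d],-1)
    return c.reshape(-1,3)@R.from_quat(p["orientation"]).as_matrix().T+np.array(p["eye"]),(d>0).ravel()
def disc(p,xy,z,rad,tol=5):
    P,ok=cloud(p); m=ok&(abs(P[:,2]-z)<tol)&(np.hypot(*(P[:,:2]-xy).T)<rad)
    Q=P[m]; (c,r)=cv2.minEnclosingCircle(Q[:,:2].astype(np.float32))
    return len(Q),np.round(c,1),round(r,1),np.median(Q,0).round(1),Q[:,:2].min(0).round(1),Q[:,:2].max(0).round(1)
E
python3 - <<'E'
from h import *
ims=[]
for xy,q,z,n,rad in(((520,170),"cap_top",188,"wc",40),((530,-165),"pump_top",246,"wp",40)):
    try: bot.move_to([*xy,520],down(np.pi/2*0+np.arctan2(xy[1],xy[0])))
    except bot.PlanningError as e: print(e); continue
    p=eyes.camera("wrist"); ims.append(p["frame"][:,:,::-1]); print(n,sense()["time_s"],sense()["q"],p["eye"])
    for a in eyes.place_of(p,q)[:2]:
        c=at_z(p,*a["centre"],z); print(q,a["score"],a["centre"],c.round(1),at_depth(p,*a["centre"]).round(1))
    try: print(disc(p,(580,188) if q=="cap_top" else (598,-186),z,rad))
    except Exception as e: print(e)
cv2.imwrite("pics/w.png",cv2.resize(np.vstack(ims),None,fx=.75,fy=.75))
E
```

```text
wc 2.7333 [2.50221364e-01 2.34444559e-01 1.33994066e+00 8.73391694e-05
 1.56742549e+00 1.50337311e+00] [599.58308389 196.55099109 500.687098  ]
cap_top 0.96 [114.3, 321.4] [580.4 188.2 188. ] [580.6 188.2 191.1]
(2888, array([578.5, 188.7]), 26.0, array([579.3, 188.9, 189.1]), array([553.3, 162.9]), array([604.5, 214.6]))
wp 4.1 [-3.65771390e-01  2.53202513e-01  1.31642296e+00  1.67449914e-04
  1.57185608e+00  1.50479796e+00] [ 610.46843797 -189.78070519  500.93514843]
pump_top 0.78 [131.6, 308.4] [ 585.4 -174.1  246. ] [ 585.4 -174.1  245.6]
(2448, array([ 580.6, -177.5]), 24.6, array([ 585.2, -176.5,  246.7]), array([ 558.1, -193.6]), array([ 604.8, -156.3]))
```

View pics/w.png

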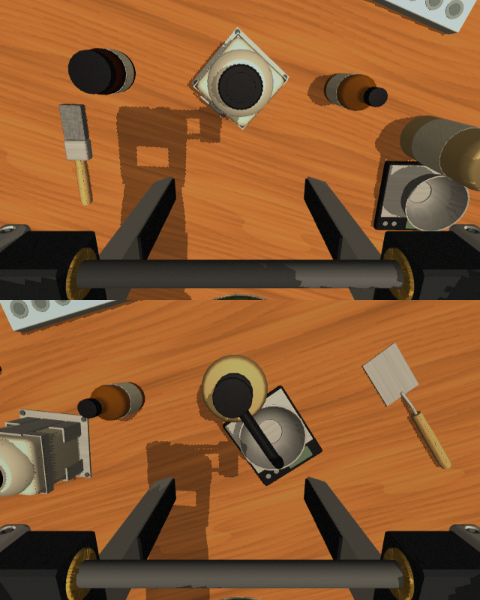

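Cap measured at (578.8, 188.7); its radius of 26 mm matches. The pump disc, taken away from the spout, is at about (585.7, -175). Next I press the pump with closed fingers.

Run:
```python
from h import *
x,y=585.7,-175; o=down(np.arctan2(y,x))
fingers.move_gripper(0)
bot.move_to([x,y,460],o)
f0=sense()["ft_force"]
st=bot.move_l([x,y,418],velocity=25,f_stop=20); 
s=sense(); print(st,s["position"],s["ft_force"],f0,s["time_s"])
bot.hold(.3); s=sense(); print(s["position"],s["ft_force"])
bot.move_l([x,y,470],velocity=80)
p=eyes.camera("wrist"); print(disc(p,(x,y),246,24))
x,y=578.8,188.7; fingers.move_gripper(94)
bot.move_to([x,y,440],down(np.arctan2(y,x)))
s=sense(); print(s["position"],s["q"],s["time_s"])
p=eyes.camera("wrist"); cv2.imwrite("pics/w2.png",p["frame"][:,:,::-1]); print(disc(p,(x,y),188,35))
```

```text
True [ 585.46735943 -174.91870112  423.8201569 ] [-2.91479867  1.06599532  9.34080017] [-0.76919944  0.21522602  0.40024765] 7.3583
[ 585.46828723 -174.87498441  423.8952783 ] [-3.02001529  0.73121322  9.81497223]
(1952, array([ 586.4, -174.8]), 19.0, array([ 592.2, -177.1,  246.7]), array([ 573.6, -193.5]), array([ 605. , -155.9]))
[579.13166738 187.69206104 440.14474869] [ 2.53276511e-01  4.10420330e-01  1.29043448e+00 -1.86226143e-04
  1.44049945e+00  1.51064938e+00] 11.2583
(4137, array([578.6, 188.7]), 26.2, array([580.6, 189.4, 189.1]), array([552.8, 162.9]), array([604.6, 214.7]))
```

The force after stopping (about 9.5 N) and the travel (about 21 mm) only just show full depth. I have time, so I'll press once more, slightly deeper and held against the stop.

Run:
```python
from h import *
x,y=586.2,-174.8; o=down(np.arctan2(y,x))
bot.move_l([578.8,188.7,470],velocity=150)
fingers.move_gripper(0)
bot.move_to([x,y,455],o)
st=bot.move_l([x,y,421.5],velocity=30,f_stop=45)
s=sense(); print(st,s["position"],s["ft_force"],s["time_s"])
q=kin.ik([x,y,421.5],o); 
bot.goto_joints(q); bot.hold(.25); s=sense(); print(s["position"],s["ft_force"])
bot.move_l([x,y,460],velocity=100)
x,y=578.7,188.7; fingers.move_gripper(94)
bot.move_to([x,y,425],down(np.arctan2(y,x)))
s=sense(); print(s["position"],s["q"],s["time_s"])
```

```text
False [ 585.98847755 -174.53192845  423.34158047] [-4.99840969  2.8564813  16.52644754] 15.7083
[ 585.98075699 -174.55671691  423.3632013 ] [-5.21794037  3.24612023 16.48228993]
[579.05228887 187.68457576 425.13606451] [ 2.53297731e-01  4.18671045e-01  1.31331623e+00 -1.90623460e-04
  1.40936817e+00  1.51064740e+00] 19.5583
```

At 16 N it is firmly on the stop. Next is the cap.

Run:
```python
from h import *
def rep(t):
    s=sense(); print(t,s["position"].round(2) if hasattr(s["position"],"round") else s["position"],np.round(s["ft_force"],1),np.round(s["moment"],2),s["finger_gap"],s["grasp_force"],s["time_s"])
x,y=578.5,189.5; yaw=np.arctan2(188.7,578.7)
bot.move_l([x,y,361],velocity=80); rep("down")
fingers.move_gripper(40); rep("grip")
st=bot.move_l([x,y,352.5],velocity=25,f_stop=28); print(st); rep("push")
bot.hold(.25); rep("held")
```

```text
down [578.57 189.53 361.6 ] [-0.2  0.6 -0.1] [-0.01  0.18 -0.  ] 93.8435254000559 0.0 20.5083
grip [578.5  189.49 361.02] [-0.8 -0.9 -0.2] [-0.11  0.19  0.04] 51.64076689288609 29.999977664847393 21.2333
True
push [578.46 189.51 354.94] [-4.  -0.1  8. ] [-0.25  0.62  0.03] 51.53585413342451 30.001819794997573 21.5917
held [578.47 189.5  354.95] [-2.4 -0.8  8.1] [-0.22  0.72  0.1 ] 51.806677423074376 30.001740949228406 21.8417
```

Run:
```python
from h import *
def rep(t):
    s=sense(); print(t,np.round(s["position"],2),np.round(s["ft_force"],1),np.round(s["moment"],2),np.round(s["finger_gap"],1),s["grasp_force"],s["q"][5],s["time_s"])
x,y=578.5,189.5; yaw=np.arctan2(188.7,578.7)
bot.move_l([x,y,353.3],velocity=25); bot.hold(.2); rep("push")
for k in(20,40,60):
    bot.goto_joints(kin.ik([x,y,353.3],down(yaw+np.radians(k)))); rep(k)
p=eyes.camera("side"); im=p["frame"][180:330,210:370,::-1]; cv2.imwrite("pics/s2.png",cv2.resize(im,None,fx=3.5,fy=3.5,interpolation=2))
```

```text
push [578.43 189.5  354.62] [-4.6 -1.1 13.4] [-0.36  1.09 -0.01] 52.1 30.002816068008542 1.5119482015242227 22.2917
20 [578.67 189.6  354.63] [-0.5  0.  11. ] [-0.05  0.18  0.05] 51.4 30.002140357726148 1.162362937577244 22.7167
40 [578.7  189.59 354.64] [ 0.7  0.8 10.4] [-0.03  0.14  0.02] 52.3 30.002573130390147 0.8132711464833448 23.1417
60 [578.68 189.6  354.64] [-0.3 -0.4 11.2] [-0.06  0.2   0.1 ] 51.9 30.002841640549747 0.4642400163752088 23.5667
```

View pics/s2.png

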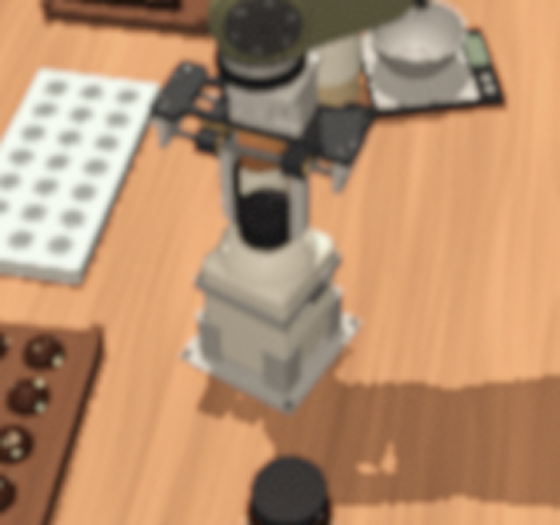

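The cap is still in the fingers and down on the neck (crop 265,215), and the arm turned 60° with little torque. I'll ease off first, then lift with a force guard.

Run:
```python
from h import *
def rep(t):
    s=sense(); print(t,np.round(s["position"],2),np.round(s["ft_force"],1),np.round(s["moment"],2),np.round(s["finger_gap"],1),s["grasp_force"],s["time_s"])
x,y=578.5,189.5
bot.move_l([x,y,360],velocity=25); bot.hold(.1); rep("ease")
st=bot.move_l([x,y,372],velocity=30,f_stop=8); print(st); rep("lift1")
if not st:
    bot.move_l([x,y,429],velocity=60); bot.hold(.5); rep("lift")
p=eyes.camera("side"); im=p["frame"][180:330,210:370,::-1]; cv2.imwrite("pics/s3.png",cv2.resize(im,None,fx=3.5,fy=3.5,interpolation=2))
for q in("cap","flask_rim"):print(q,eyes.place_of(p,q)[:1])
```

```text
ease [578.53 189.52 359.8 ] [1.7 0.2 3.4] [ 0.07 -0.27  0.  ] 51.8 30.000783833675086 24.1333
False
lift1 [578.41 189.51 371.86] [-0.8 -0.1 -0.6] [-0.08  0.09  0.02] 51.8 29.9997640773654 24.6833
lift [578.51 189.49 428.97] [ 0.8 -0.1 -0.8] [-0.07  0.1   0.04] 51.8 29.999974071979523 26.2833
cap [{'centre': [230.4, 285.8], 'score': 0.51}]
flask_rim [{'centre': [239.8, 284.4], 'score': 0.95}]
```

View pics/s3.png

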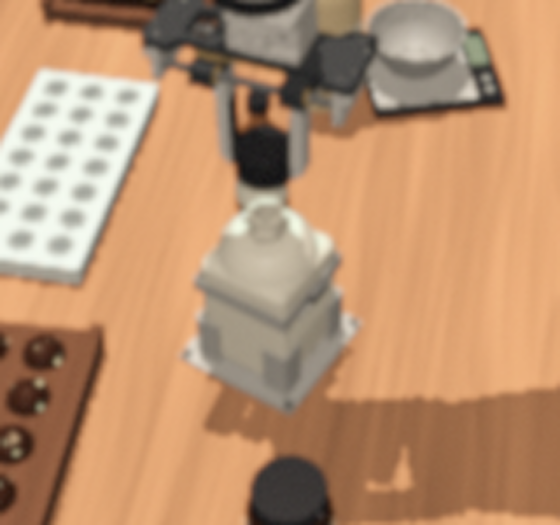

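The cap (crop 265,155) is held level above the bare neck (265,215), about 50 mm clear, and the cap and pump motions both match the readings. I'm handing in.

```bash
python3 -c "
from cell import sign_off
print(sign_off())"
```

```text
the job is handed in; nothing more can be done
None
```

The job is handed in at about 26 s of the 48 s: the pump was pressed to its stop (twice, as the first press was borderline) and let go, though I did not look at the head again after the second press, and the cap was pushed, twisted 60° anticlockwise, and is held level about 50 mm above the open neck; no verdict came back.

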